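# Clamp the copper stub and level its welding stand

## Robot

A 6-joint arm with a two-finger parallel gripper is mounted at the origin on the work surface. World frame = base frame: x ahead of the robot, y to its left, z up, the work surface at z = 0. Lengths are in mm, angles in rad, forces in N, time in s.
With the tool pointing down it reaches from about 400 to 925 mm from the base axis. Payload 12.5 kg.
Tool frame: the origin (TCP) lies between the finger pads, 19 mm behind the fingertips; this is the grasp point; z points along the fingers, y is the line along which they close (so a half turn about z gives the same grasp; the last joint's range is limited). The gripper opens to 95 mm and grips with 3 to 60 N. Pads are 20 mm wide; open, the fingers measure 119 mm over their backs; the gripper's body (75 mm by 180 mm) begins 59 mm behind the grasp point.
Start: joints at [-1.406, 0.491, 1.559, -0, 1.092, -0.106], TCP at [167.211, -602.233, 233.461] pointing down, gripper open.
Joint ranges: [-3.1, 3.1], [-0.84, 2.19], [0.05, 2.79], [-1.13, 4.28], [0.06, 2.93], [-2.69, 2.69]. Speed limits (rad/s): [2.22, 2.22, 2.79, 3.14, 3.14, 3.14].

## Interface

Orientations are given as [roll, pitch, yaw] about the fixed x, y, z axes, in that order (R = Rz(yaw) Ry(pitch) Rx(roll)).
In Python, from cell import env gives the robot as it stands.
- The arm moves only by the tool carry_out, never from a script. Its argument "series" is a list of rows, each a list of 5 numbers: the shift along the tool's x, y, z in m, then the turn about the tool's z in degrees, then the opening, from 0 (shut) to 1 (fully open). A call has 1 to 20 rows; each row is the pose to reach, as a shift and turn from the pose commanded when the call began, along the tool's axes at that moment; what a row does not reach only later rows make up. A row lasts 1/8 s, in which the tool goes at most 62.5 mm and 10.7 degrees, less where a joint would pass 70% of its speed; a pose out of reach is approached as far as the arm can. A call with a gripper value outside its range is refused whole. The fingers move at their own pace and stop on an object; the grip force is fixed at half the most. Time passes only in rows, so rows that repeat a pose let the fingers close. It gives the time, the measured TCP pose, the force, the opening and the grip force at its end, in the units of the state.
- env.state(): the state, without advancing time (a new reading comes with each control period).
- env.read_camera(name): name is "scene" or "side" or "wrist"; returns (picture, depth): 420x560x3 uint8, red, green, blue; 420x560 float32, mm along the optical axis (not along the pixel's ray), 0 where there is no reading.
- env.get_calibration(name): a dict with "intrinsics" (3x3 intrinsics, pixels), "cam_to_world" (4x4, takes a point from camera to world coordinates); the wrist camera has in their place "T_tool_cam" (4x4, takes a point from camera to tool coordinates, whose origin is the TCP and whose axes are the flange's). Camera axes: x right, y up, looking along -z (the intrinsics and any distortion apply to the point x, -y, -z); pixel columns grow to the right and rows downward; lengths in mm; the calibration is good to about 2 mm. A picture is of the moment at which its call begins: read the wrist's pose just before it. get_calibration takes no time and is no camera call.
- env.job_done(): hands the job in; it is judged then, once.
The state is a dict: "t": time; "joints": joint angles; "qvel": joint speeds; "tau": joint torques, N m; "eef_pos": TCP position; "tcp_rot": TCP orientation; "ft_force": force on the tool from outside, world axes, zero at the start; "moment": the same for the moment, N m; "opening": opening from 0.0 (shut) to 1.0 (fully open); "grip_force": force on a finger pad.
Only numpy, scipy, OpenCV 4.12 (cv2) and the standard library are available. Lean on these libraries where they do the work, as an engineer would, in place of code of your own. Each camera call takes 0.05 s, during which the arm holds its last target. There are 200 camera calls.

## Task

Turn the turnbutton fully across the hold-down frame so the copper stub is secured, then level the stand's plate by turning the round knob of its levelling foot. The spirit level on the plate only reads truly while it is pressed down flush, so finish with the fingers pressing the level down flush onto the plate and its bubble centred between the two black lines; keep pressing and do not let go. Leave the copper fittings and the hammer around the stand where they are.

Things in the scene. Friction and masses are not known exactly. Their poses are not given: they have to be found in the camera images.
- stand: Levelling stand, fixed on the bench: dark steel base 250 x 340 x 8 mm, over it a steel plate 220 x 320 x 10 mm (top 56 mm above the bench when level). Origin: centre of the base's underside; x away from the robot, y left at yaw 0. The plate is hinged along its right (-y) end and stands on the levelling foot at its left end: it tilts only about the stand's x, under 0.05 rad.
- stub (a point): Centre of the copper stub's foot on the plate: 62 mm diameter, 46 mm tall, its flange held down by a flat grey square hold-down frame, 150 x 150 mm, top 10 mm above the plate.
- turnbutton (a joint): Angle (rad) of the turnbutton, a steel arm left of the hold-down frame. 0: the arm points to the stand's -x (towards the robot), clear of the frame. It grows counter-clockwise seen from above, to a stop at 1.57, where the arm points to the stand's -y, across the frame. It stays where it is left (0.08 N m friction). Starts between -0.25 and 0.4.
- turnbutton_grip (a point): On the turnbutton's pivot axis, 38 mm above the plate, inside its upright fin: 36 mm long (own x, centred on the pivot), 12 mm thick (y), top 49 mm above the plate. The arm below reaches 50 mm from the pivot along +x; z up. With the TCP here the fingertips clear frame and plate.
- foot_grip (a point): On the axis of the levelling foot's black round knob (40 mm diameter, 16 to 46 mm above the plate), 34 mm above the plate; a TCP here clears the plate. Clockwise from above raises the plate's left (+y) end by 0.022 rad per rad of turn, moving the bubble +13 mm per rad. It starts 0.6 to 1.7 rad away from level and stays where it is left (0.4 N m friction).
- level: Aluminium spirit level, 215 mm long (along y), 24 mm wide, 42 mm tall, along the far (+x) side of the plate, with a yellow vial 76 mm long in the gap in its top. Origin: underside of its right (-y) end, where it is pinned to the plate; springs hold its left end up.
- level_pad (a point): Middle of the flat top of the level's left (+y) end block, 185 mm from the pinned end: the place to press straight down. The block's top is 24 mm (x) by 68 mm (y). The end goes down about 5.5 mm and reaches flush at about 3 to 5 N here; below that the plate is a firm stop. y points along the level.
- press (a joint): How far the level is pressed down (rad, about its pinned end): 0 raised by its springs, 0.03 flush on the plate.
- vial_mid (a point): Middle of the vial between the two black lines, at the height of the level's top; y along the level.
- bubble (a joint): Position (m) of the white bubble, 16 mm long, from the middle of the vial; positive towards the level's left (+y) end, stops at +-0.028; black lines at +-0.0125. It goes to the higher end, 0.6 m per rad of the level's tilt, and takes about 1 s to settle. While the springs hold the level raised (press = 0) it reads 0.018 too much.
- elbow: Loose copper elbow, 84 mm diameter, about 110 mm tall, right of the stand; not to be disturbed. Origin under its centre.
- collar: Loose copper collar, 68 mm diameter, 50 mm tall, right of the stand; not to be disturbed. Origin under its centre.
- hammer: Loose hammer lying left of the stand; not to be disturbed.
- reducer: Loose copper reducer, 60 mm diameter, 100 mm tall, left of the stand; not to be disturbed. Origin under its centre.

How it is judged (in metres and radians):
On the way, in this order (a step that is already met when the one before it is completed fails the run):
1. the turnbutton lies across the hold-down frame (value of joint turnbutton above 1.3 rad), for 0.2 s.
2. the fingers press the level flush and its bubble is centred (value of joint press above 0.026 rad and value of joint bubble between -0.0045 and 0.0045 m and contact force between the fingers and level above 2.5 N), for 0.3 s.
At the end, for the whole second after the job is handed in: The turnbutton is across the frame (over 1.3 rad), the fingers press the level with more than 2.5 N, it is flush on the plate (over 0.026 of 0.03 rad), and the bubble is within 4.5 mm of the middle, that is wholly between the lines; all this stays so while the robot keeps pressing (all of step 2 and value of joint turnbutton above 1.3 rad); the arm keeps its last pose, push and grip.
It fails at once if the elbow was disturbed (distance of elbow from where it was at the start of the episode above 0.03 m).
It fails at once if the collar was disturbed (distance of collar from where it was at the start of the episode above 0.03 m).
It fails at once if the hammer was disturbed (distance of hammer from where it was at the start of the episode above 0.03 m).
It fails at once if the reducer was disturbed (distance of reducer from where it was at the start of the episode above 0.03 m).
It also fails if it takes over 54 s, if anything falls off the work surface, if the arm or the gripper's body presses on something with over 40 N, if the wrist force passes 120 N, or if a joint passes its speed limit or range.

## Working session

There is one attempt and no reset: what is moved stays moved. The work goes in short steps, Python scripts to look and compute and a tool call to move; the robot and the scene stay as the last step left them, time stands still between calls to the robot, and variables do not carry over. Pictures are saved under pics/ and viewed, at most 10 in all, crops included, and the job is handed in when it is done.

Besides the shell and the picture viewer there is one more tool, called after "Emit:" as name([rows], argument=value, ...), one row to a line, values as JSON. carry_out: Moves the arm, as the interface text tells. Its arguments: {"type":"object","properties":{"series":{"type":"array","items":{"type":"array","items":{"type":"number"}}}},"required":["series"]}

```bash
mkdir -p pics; ls; cat > h.py <<'E'
from cell import env
import numpy as np, cv2
from scipy.spatial.transform import Rotation as R
def cam(name):
    s=env.state(); p,d=env.read_camera(name); c=env.get_calibration(name)
    K=np.array(c["intrinsics"])
    if "cam_to_world" in c: T=np.array(c["cam_to_world"])
    else:
        W=np.eye(4); W[:3,:3]=R.from_euler('xyz',s["tcp_rot"]).as_matrix(); W[:3,3]=s["eef_pos"]; T=W@np.array(c["T_tool_cam"])
    return p,d,K,T,c
def pts(d,K,T):
    v,u=np.mgrid[:d.shape[0],:d.shape[1]]
    X=np.stack([(u-K[0,2])/K[0,0]*d,-(v-K[1,2])/K[1,1]*d,-d],-1)
    return X@T[:3,:3].T+T[:3,3]
def ray(u,v,z,K,T):
    r=T[:3,:3]@np.array([(u-K[0,2])/K[0,0],-(v-K[1,2])/K[1,1],-1]); o=T[:3,3]
    return o+r*(z-o[2])/r[2]
E
python3 - <<'E'
from h import *
for n in ["scene","side","wrist"]:
    p,d,K,T,c=cam(n); cv2.imwrite(f"pics/{n}0.png",p[:,:,::-1]); np.savez(f"{n}0.npz",p=p,d=d,K=K,T=T)
    print(n,K.tolist(),T.round(2).tolist(),[k for k in c])
print(env.state())
E
```

```text
pics
scene [[389.00584485135084, 0.0, 281.5704212427884], [0.0, 389.00584485135084, 215.33128930487504], [0.0, 0.0, 1.0]] [[0.48, -0.7, 0.53, 1129.68], [0.88, 0.38, -0.3, -209.41], [0.01, 0.61, 0.79, 847.88], [0.0, 0.0, 0.0, 1.0]] ['intrinsics', 'cam_to_world']
side [[408.4177900286937, 0.0, 275.11872912069896], [0.0, 408.4177900286937, 209.52680563819456], [0.0, 0.0, 1.0]] [[-1.0, 0.05, -0.04, 553.99], [-0.06, -0.64, 0.77, 986.92], [0.01, 0.77, 0.64, 847.08], [0.0, 0.0, 0.0, 1.0]] ['intrinsics', 'cam_to_world']
wrist [[297.34160182408976, 0.0, 279.3845146791623], [0.0, 297.34160182408976, 210.64199004557236], [0.0, 0.0, 1.0]] [[0.27, 0.92, 0.29, 248.51], [-0.96, 0.26, 0.08, -578.43], [-0.0, -0.3, 0.95, 383.36], [0.0, 0.0, 0.0, 1.0]] ['intrinsics', 'T_tool_cam']
{'t': 0.15, 'joints': array([-1.40560207e+00,  4.91415014e-01,  1.55931302e+00,  2.35675954e-05,
        1.09168977e+00, -1.05605050e-01]), 'qvel': array([ 3.59620616e-04, -9.99115357e-04, -2.45345437e-03, -1.67772017e-03,
        8.90893694e-05,  2.14398331e-03]), 'tau': array([ 1.07925418e-03, -6.12894559e+01, -2.58278614e+01,  6.92507741e-02,
        4.72957338e-02, -7.31962450e-05]), 'eef_pos': array([ 167.1860919 , -602.05802465,  232.99852996]), 'tcp_rot': array([-3.14077430e+00, -1.07767015e-04,  2.70788393e-01]), 'ft_force': array([ 0.63926804, -0.74429118, -0.4002061 ]), 'moment': array([-0.04266184,  0.05276125, -0.00487609]), 'grip_force': 0.0, 'opening': 1.0002097520353064}
```

View pics/scene0.png

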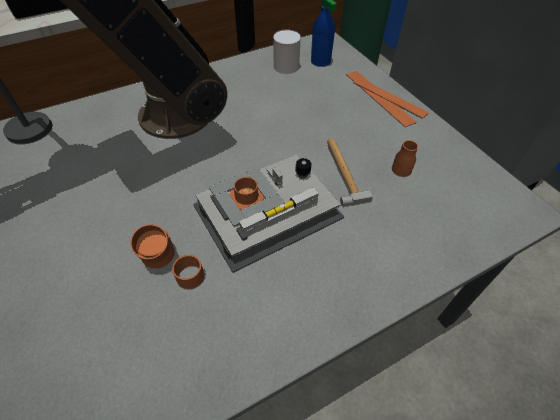

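View pics/side0.png

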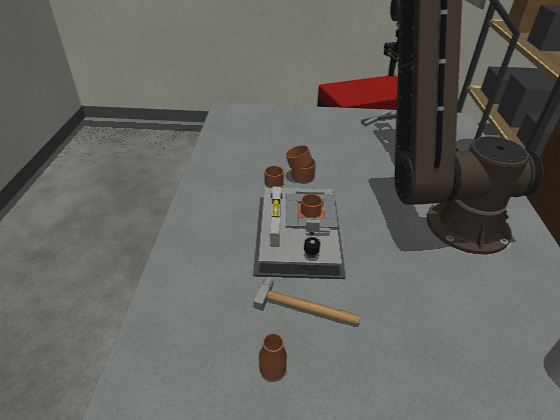

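The scene view shows the stub at (246,188), the turnbutton at (275,177), the knob at (303,167) and the vial at (280,210). In the side view the knob is at (312,245), the fin near (313,226) and the level along column 276.

```bash
python3 - <<'E'
from h import *
for n,box in [("scene",(180,130,350,275)),("side",(245,180,355,285))]:
    z=np.load(n+"0.npz"); p,d,K,T=[z[k] for k in "pdKT"]
    P=pts(d,K,T); hsv=cv2.cvtColor(p,cv2.COLOR_RGB2HSV).astype(int); H,S,V=[hsv[...,i] for i in range(3)]
    b=np.zeros(d.shape,bool); b[box[1]:box[3],box[0]:box[2]]=1; b&=d>0
    Z=P[...,2]
    def rep(name,m):
        v,u=np.nonzero(m&b); Q=P[m&b]
        if len(Q): print(n,name,len(Q),"uv",u.mean().round(1),v.mean().round(1),"med",np.median(Q,0).round(1),"lo",np.percentile(Q,3,axis=0).round(1),"hi",np.percentile(Q,97,axis=0).round(1))
    rep("knob",(V<50)&(Z>65)); rep("knobtop",(V<60)&(Z>95))
    rep("vial",(H>20)&(H<35)&(S>150)&(Z>70))
    rep("stub",(H<15)&(S>100)&(Z>92))
    m=b&(Z>85)&(S<60)&(V>60); 
    k,l,st,_=cv2.connectedComponentsWithStats(m.astype(np.uint8))
    for i in range(1,k):
        if st[i,4]>8: rep(f"hi{i}",l==i)
    # plate plane
    m=b&(Z>48)&(Z<64)&(S<60); Q=P[m]; 
    r=cv2.minAreaRect(Q[:,:2].astype(np.float32)); print("plate rect",r)
    A=np.c_[Q[:,:2],np.ones(len(Q))]; print("plane",np.linalg.lstsq(A,Q[:,2],rcond=None)[0])
    m=b&(Z>3.5)&(Z<70)&(S<70); Q=P[m]; print("base rect",cv2.minAreaRect(Q[:,:2].astype(np.float32)))
    # loose things
    m=(H<15)&(S>100)&(Z>15)&(Z<130)&~b&(d>0)
    k,l,st,_=cv2.connectedComponentsWithStats(m.astype(np.uint8))
    for i in range(1,k):
        if st[i,4]>60: Q=P[l==i]; print("copper",np.median(Q,0).round(),Q[:,2].max().round())
for n in ["scene","side"]:
    p=cv2.imread(f"pics/{n}0.png"); c=p[150:275,190:350] if n=="scene" else p[180:285,240:360]
    cv2.imwrite(f"pics/{n}c.png",cv2.resize(c,None,fx=4.5,fy=4.5,interpolation=cv2.INTER_CUBIC))
E
```

```text
scene knob 234 uv 300.2 172.0 med [507.3 203.9  93.6] lo [480.4  40.3  69.1] hi [609.4 227.1  97.5]
scene knobtop 92 uv 298.2 170.8 med [500.5 206.4  96.4] lo [478.6  40.4  95.4] hi [608.8 226.8  98.7]
scene vial 153 uv 278.9 208.5 med [603.1  76.1  95.5] lo [594.9  44.3  90.2] hi [608.6 117.7  98.4]
scene stub 123 uv 245.3 186.3 med [498.9  39.   96.7] lo [467.1   7.6  92.2] hi [526.3  65.7 100.8]
scene hi3 14 uv 303.5 162.3 med [495.7 212.5  98.3] lo [490.1 209.1  96.6] hi [500.3 219.4 100.8]
scene hi5 62 uv 276.8 172.7 med [495.1 131.1  98.4] lo [476.2 126.4  86.3] hi [511.3 137.9 102. ]
scene hi6 260 uv 304.9 196.3 med [602.  154.9  97.6] lo [586.4 124.   86.5] hi [610.2 187.6 100.5]
scene hi7 12 uv 281.9 205.3 med [599.7  89.2  98.7] lo [595.4  84.   95.9] hi [604.3  95.  100.5]
scene hi9 271 uv 252.8 220.3 med [605.    6.5  95.4] lo [591.3 -23.8  86.4] hi [614.4  36.9  98.2]
plate rect ((529.3329467773438, 82.97981262207031), (223.1350860595703, 320.2730407714844), 2.0129635334014893)
plane [-1.91424339e-02 -2.21401752e-02  6.68127639e+01]
base rect ((427.9734191894531, 127.750
[... 723 characters left out ...]
20.4  92.5] hi [611.9  38.4  98.8]
side hi4 196 uv 275.1 225.4 med [595.3 162.1  98.5] lo [584.   93.3  88.1] hi [606.9 192.5 101.4]
side hi5 83 uv 312.9 222.8 med [491.5 138.4  97.3] lo [475.1 131.4  85.6] hi [508.3 142.2 102.6]
side hi9 16 uv 312.2 241.3 med [494.9 214.4  97.5] lo [489.4 205.5  94.8] hi [500.1 219.3 100.2]
plate rect ((528.305908203125, 83.29812622070312), (220.01300048828125, 327.5574035644531), 1.8642094135284424)
plane [-1.34489630e-02 -2.86773618e-02  6.47062463e+01]
base rect ((529.5577392578125, 66.84501647949219), (253.54713439941406, 473.7158508300781), 2.611109972000122)
copper [ 529. -197.   69.] 114.0
copper [ 621. -194.   37.] 51.0
copper [578. 534.  61.] 102.0
```

View pics/scenec.png

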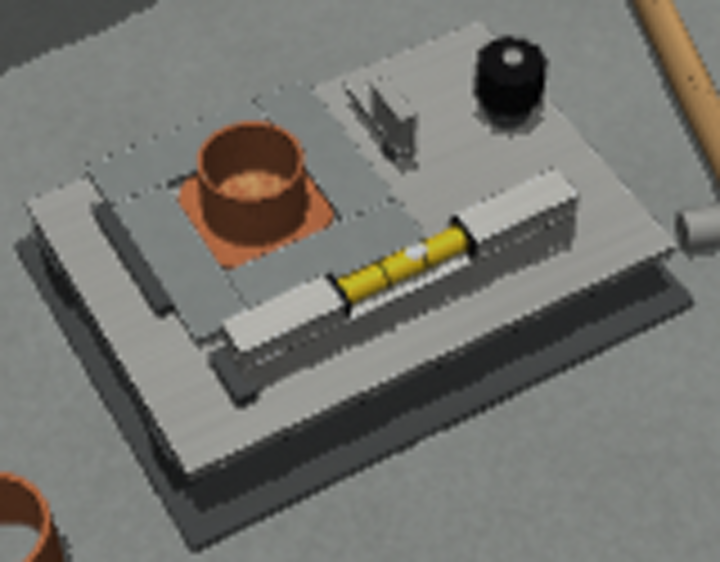

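Estimates so far: stand at about (529,83) with yaw about 0.034, fin near (493,135), knob near (496,214), and plate tilt about -0.02. The bubble in the crop is slightly left of middle. Next I move over the fin and knob for a close look.

Emit:
carry_out([
  [0.354,-0.215,0,4,0.5],
  [0.354,-0.215,0,8,0.5],
  [0.354,-0.215,0,13.6,0.5],
  [0.354,-0.215,0,13.6,0.5],
  [0.354,-0.215,0,13.6,0.5],
  [0.354,-0.215,0,13.6,0.5],
  [0.43,-0.4,0,13.6,0.5],
  [0.43,-0.4,0,13.6,0.5],
  [0.43,-0.4,0,13.6,0.5],
  [0.52,-0.652,0,13.6,0.5],
  [0.52,-0.652,0,13.6,0.5],
  [0.52,-0.652,0,13.6,0.5],
  [0.52,-0.652,0,13.6,0.5],
  [0.52,-0.652,0,13.6,0.5],
  [0.52,-0.652,0,13.6,0.5],
  [0.52,-0.652,0,13.6,0.5],
])

```text
t: 2.15
eef_pos: [493.6, 164.9, 233.1]
tcp_rot: [3.141, 0.001, 0.034]
ft_force: [-0.4, -0.5, -0.2]
opening: 0.502
grip_force: 0.0
```

```bash
python3 - <<'E'
from h import *
s=env.state(); print(s["t"],s["eef_pos"],s["tcp_rot"],s["ft_force"])
p,d,K,T,c=cam("wrist"); cv2.imwrite("pics/w1.png",p[:,:,::-1]); np.savez("w1.npz",p=p,d=d,K=K,T=T)
P=pts(d,K,T); hsv=cv2.cvtColor(p,cv2.COLOR_RGB2HSV).astype(int); H,S,V=[hsv[...,i] for i in range(3)]
Z=P[...,2]; b=(d>0)&(P[...,0]>400)&(P[...,0]<640)&(P[...,1]>-90)&(P[...,1]<250)&(Z<125)&(Z>40)
def comps(name,m):
    k,l,st,_=cv2.connectedComponentsWithStats((m&b).astype(np.uint8))
    for i in range(1,k):
        if st[i,4]>60:
            Q=P[l==i]; v,u=np.nonzero(l==i); r=cv2.minAreaRect(Q[:,:2].astype(np.float32))
            print(name,st[i,4],"uv",u.mean().round(),v.mean().round(),"med",np.median(Q,0).round(1),"rect",np.round(r[0],1),np.round(r[1],1),round(r[2],1))
comps("black",(V<50)&(Z>75)); comps("yellow",(H>20)&(H<35)&(S>150)&(Z>80)); comps("white/grey hi",(S<60)&(V>=60)&(Z>88)); comps("stub",(H<15)&(S>100)&(Z>94))
Q=P[b&(Z>48)&(Z<62)&(S<50)&(V>110)&(P[...,0]<585)]; A=np.c_[Q[:,:2],np.ones(len(Q))]; print(len(Q),np.linalg.lstsq(A,Q[:,2],rcond=None)[0])
E
```

```text
2.15 [493.58016371 164.93488899 233.13909062] [3.14117829e+00 6.52869315e-04 3.42787775e-02] [-0.41010429 -0.50251457 -0.1898682 ]
black 137 uv 419.0 99.0 med [597.7  42.7  96.4] rect [598.7  42. ] [21.1  4.1] 1.2
black 1297 uv 233.0 201.0 med [497.4 212.   97.1] rect [493.2 214. ] [41.2 42.3] 51.8
yellow 1279 uv 378.0 99.0 med [597.2  77.5  96.9] rect [597.3  81.2] [15.5 76.3] 2.1
white/grey hi 2287 uv 295.0 98.0 med [595.3 155.6  99.4] rect [595.1 155.2] [23.7 71.9] 2.0
white/grey hi 1947 uv 458.0 98.0 med [600.2   8.7  96.8] rect [600.   10.2] [23.5 67.7] 1.7
white/grey hi 138 uv 366.0 98.0 med [597.3  92.2  99.6] rect [597.1  92. ] [ 9.4 12. ] 1.4
white/grey hi 460 uv 311.0 208.0 med [493.5 134.9 101.1] rect [491.7 134.3] [34.9 12. ] 2.0
white/grey hi 123 uv 231.0 205.0 med [493.1 214.4  99.4] rect [492.7 214.3] [12.2 12.3] 49.5
stub 775 uv 407.0 209.0 med [494.7  36.4  98.9] rect [494.4  40. ] [61.2 60.7] 33.7
20598 [-9.03095686e-04 -1.33680681e-02  5.48945545e+01]
```

View pics/w1.png

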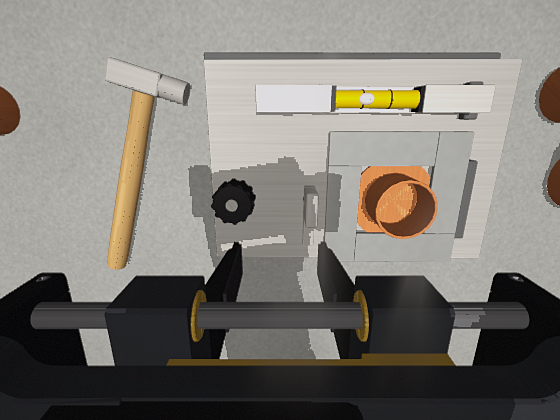

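The wrist view shows the fin at (311,208) pointing along the stand's x, so the turnbutton is near 0. The knob is at (233,201). The bubble at (366,98) sits about +11 mm from the vial middle at (378,99), so the true reading is about -7 mm and needs roughly 0.6 rad clockwise. Now gripping the fin and turning it.

Emit:
carry_out([
  [-0.003,0.0305,0.05,0,0.5],
  [-0.003,0.0305,0.1,0,0.5],
  [-0.003,0.0305,0.142,0,0.5],
  [-0.003,0.0305,0.142,0,0.5],
  [-0.003,0.0305,0.142,0,0],
  [-0.003,0.0305,0.142,0,0],
  [-0.003,0.0305,0.142,0,0],
  [-0.003,0.0305,0.142,0,0],
  [-0.003,0.0305,0.142,0,0],
  [-0.003,0.0305,0.142,0,0],
])

```text
t: 3.45
eef_pos: [492.2, 133.0, 92.1]
tcp_rot: [3.139, -0.001, 0.035]
ft_force: [0.4, -16.6, 7.2]
opening: 0.124
grip_force: 30.0
```

Emit:
carry_out([
  [0,0.0015,0,-9,0],
  [0,0.0015,0,-18,0],
  [0,0.0015,0,-27,0],
  [0,0.0015,0,-36,0],
  [0,0.0015,0,-45,0],
  [0,0.0015,0,-54,0],
  [0,0.0015,0,-63,0],
  [0,0.0015,0,-72,0],
  [0,0.0015,0,-80,0],
  [0,0.0015,0,-87,0],
  [0,0.0015,0,-87,0],
  [0,0.0015,0,-87,0],
])

```text
t: 4.95
eef_pos: [491.2, 133.7, 92.1]
tcp_rot: [-3.141, -0.0, 1.552]
ft_force: [-4.7, 7.1, 9.7]
opening: 0.128
grip_force: 30.0
```

Emit:
carry_out([
  [0,0,0,0,0.5],
  [0,0,0,0,0.5],
  [0,0,0,0,0.5],
  [0,0,-0.045,0,0.75],
  [0,0,-0.045,0,0.75],
  [0.04,0,-0.045,0,0.75],
  [0.08,0,-0.045,0,0.75],
  [0.08,0,-0.045,0,0.75],
  [0.08,0,-0.02,0,0.75],
  [0.08,0,0.005,0,0.75],
  [0.08,0,0.005,0,0.75],
  [0.08,0,0.005,0,0],
  [0.08,0,0.005,0,0],
  [0.08,0,0.005,0,0],
  [0.08,0,0.005,0,0],
  [0.08,0,0.005,0,0],
])

```text
t: 6.95
eef_pos: [493.4, 213.0, 86.8]
tcp_rot: [3.141, 0.0, 1.552]
ft_force: [-2.5, 0.4, 5.8]
opening: 0.413
grip_force: 30.0
```

Emit:
carry_out([
  [0,0,0,6,0],
  [0,0,0,12,0],
  [0,0,0,18,0],
  [0,0,0,24,0],
  [0,0,0,29,0],
  [0,0,0,33,0],
  [0,0,0,33,0],
  [0,0,0,33,0],
  [0,0,0,33,0],
  [0,0,0,33,0],
  [0,0,0,33,0],
  [0,0,0,33,0],
  [0,0,0,33,0],
  [0,0,0,33,0],
])

```text
t: 8.7
eef_pos: [493.9, 213.2, 87.7]
tcp_rot: [3.14, -0.002, 0.976]
ft_force: [-3.0, 0.3, 15.7]
opening: 0.415
grip_force: 30.0
```

```bash
cat > bub.py <<'E'
from h import *
def bub(n):
    p,d,K,T,c=cam(n); P=pts(d,K,T); hsv=cv2.cvtColor(p,cv2.COLOR_RGB2HSV).astype(int); H,S,V=[hsv[...,i] for i in range(3)]
    b=(d>0)&(abs(P[...,0]-598)<22)&(abs(P[...,1]-81)<42)&(P[...,2]>80)&(P[...,2]<115)
    y=b&(H>20)&(H<35)&(S>120); ex=np.array([-.034,1.])
    if y.sum()<20: print(n,"vial hidden"); return
    w=b&(S<80)&(V>150)
    c0=P[y].mean(0); w&=abs((P[...,:2]-c0[:2])@ex)<36
    t=(P[y][:,:2])@ex; m=(np.percentile(t,0.5)+np.percentile(t,99.5))/2
    k,l,st,_=cv2.connectedComponentsWithStats(w.astype(np.uint8))
    print(n,"vial",m.round(1),(np.percentile(t,99.5)-np.percentile(t,.5)).round(1),[(st[i,4],((P[l==i][:,:2]@ex).mean()-m).round(1)) for i in range(1,k) if st[i,4]>3])
    return p
E
python3 - <<'E'
from bub import *
s=env.state(); print(s["t"],s["eef_pos"],s["tcp_rot"],s["moment"],s["opening"])
for n in ["scene","wrist","side"]:
    p=bub(n)
    if p is not None: cv2.imwrite(f"pics/{n}2.png",p[:,:,::-1])
E
```

```text
8.7 [493.88537996 213.20397686  87.66203966] [ 3.14032680e+00 -1.52424866e-03  9.75778438e-01] [-0.13864177  0.37673649 -0.07335331] 0.4145660335203424
scene vial 59.7 77.6 [(np.int32(13), np.float64(12.8)), (np.int32(20), np.float64(17.5)), (np.int32(17), np.float64(-22.4))]
wrist vial hidden
side vial 59.3 77.3 [(np.int32(7), np.float64(0.9)), (np.int32(9), np.float64(16.7))]
```

Emit:
carry_out([
  [0,0,0,0,0.75],
  [0,0,0,0,0.75],
  [0,0,0,0,0.75],
  [0,0,0,0,0.75],
  [0,0,-0.06,0,0.75],
  [0,0,-0.06,0,0.5],
  [0.005,0.058,-0.06,-9,0],
  [0.0095,0.116,-0.06,-18,0],
  [0.0095,0.116,-0.06,-27,0],
  [0.0095,0.116,-0.06,-36,0],
  [0.0095,0.116,-0.06,-36,0],
  [0.0095,0.116,-0.06,-36,0],
  [0.0095,0.116,-0.038,-36,0],
  [0.0095,0.116,-0.038,-36,0],
])

```text
t: 10.6
eef_pos: [594.1, 155.9, 123.2]
tcp_rot: [-3.139, 0.0, 1.602]
ft_force: [0.3, 0.5, 0.2]
opening: 0.001
grip_force: 0.0
```

```bash
python3 - <<'E'
from bub import *
s=env.state(); print(s["t"],s["eef_pos"],s["tcp_rot"],s["ft_force"],s["opening"])
for n in ["scene","side"]:
    p=bub(n)
    if p is not None: cv2.imwrite(f"pics/{n}3.png",p[:,:,::-1])
p=cv2.imread("pics/scene3.png"); cv2.imwrite("pics/scene3c.png",cv2.resize(p[130:255,190:350],None,fx=4.5,fy=4.5,interpolation=cv2.INTER_CUBIC))
E
```

```text
10.6 [594.11480149 155.86997033 123.23685504] [-3.13912110e+00  4.14194447e-04  1.60247244e+00] [0.30179704 0.49069317 0.22353371] 0.0014864173433477492
scene vial 60.0 77.8 [(np.int32(13), np.float64(12.1)), (np.int32(39), np.float64(-1.3))]
side vial hidden
```

View pics/scene3c.png

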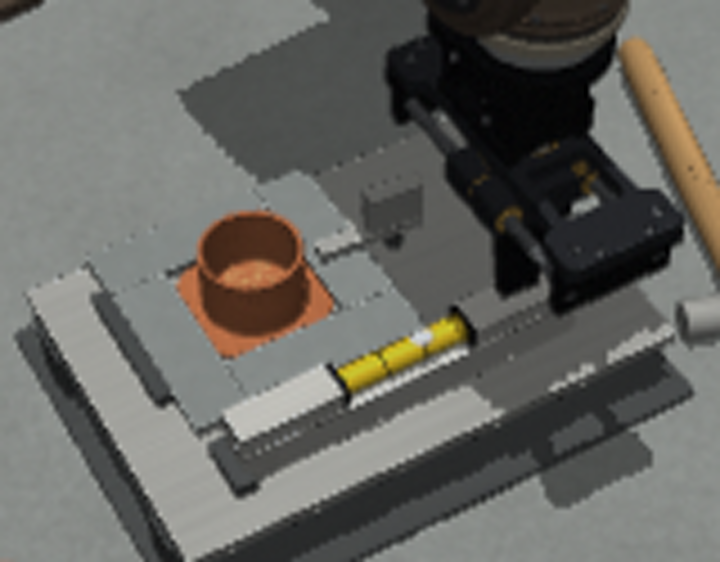

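The crop shows the turnbutton arm lying across the frame at (340,243) and the fingers over the level's left block. The bubble is near (422,340), around +14 mm with the level raised. Now pressing.

Emit:
carry_out([
  [0,0,0.002,0,0],
  [0,0,0.004,0,0],
  [0,0,0.0055,0,0],
  [0,0,0.007,0,0],
  [0,0,0.007,0,0],
])

```text
t: 11.32
eef_pos: [595.0, 156.1, 117.5]
tcp_rot: [3.141, -0.0, 1.604]
ft_force: [-0.5, 3.7, 2.7]
opening: 0.001
grip_force: 1.7
```

Emit:
carry_out([
  [0,0,0.001,0,0],
  [0,0,0.0015,0,0],
  [0,0,0.0015,0,0],
])

```text
t: 11.7
eef_pos: [594.9, 156.0, 116.0]
tcp_rot: [3.141, -0.0, 1.604]
ft_force: [0.9, 3.2, 4.7]
opening: 0.005
grip_force: 2.2
```

Emit:
carry_out([
  [0,0,0.001,0,0],
  [0,0,0.0015,0,0],
  [0,0,0.0015,0,0],
])

```text
t: 12.08
eef_pos: [595.0, 156.0, 115.1]
tcp_rot: [3.141, -0.0, 1.604]
ft_force: [-2.3, 4.2, 10.6]
opening: 0.005
grip_force: 5.4
```

Emit:
carry_out([
  [0,0,0.0003,0,0],
  [0,0,0.0003,0,0],
  [0,0,0.0003,0,0],
  [0,0,0.0003,0,0],
  [0,0,0.0003,0,0],
  [0,0,0.0003,0,0],
  [0,0,0.0003,0,0],
  [0,0,0.0003,0,0],
  [0,0,0.0003,0,0],
  [0,0,0.0003,0,0],
  [0,0,0.0003,0,0],
  [0,0,0.0003,0,0],
])

```text
t: 13.58
eef_pos: [595.0, 156.0, 115.0]
tcp_rot: [3.141, -0.0, 1.604]
ft_force: [-1.5, 4.4, 12.0]
opening: 0.002
grip_force: 6.3
```

```bash
python3 - <<'E'
from bub import *
s=env.state(); print(s["t"],s["eef_pos"],s["ft_force"])
for n in ["scene","wrist"]:
    p=bub(n)
    if p is not None: cv2.imwrite(f"pics/{n}4.png",p[:,:,::-1])
p=cv2.imread("pics/scene4.png"); cv2.imwrite("pics/scene4c.png",cv2.resize(p[190:230,255:310],None,fx=12,fy=12,interpolation=cv2.INTER_CUBIC))
E
```

```text
13.575 [594.9827501  156.02721033 114.9821416 ] [-1.47652056  4.37524002 12.02004579]
scene vial 62.2 77.3 [(np.int32(12), np.float64(-7.6))]
wrist vial 72.5 18.6 [(np.int32(12), np.float64(-10.8))]
```

View pics/scene4c.png

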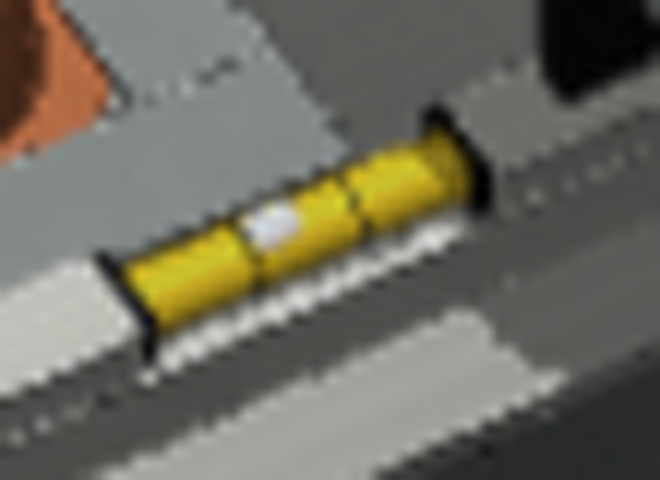

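The bubble at (271,225) in the crop touches the right-hand (-y) black line at (247,245), about -6.5 mm from centre. I'll let it settle and measure again to size the correction.

Emit:
carry_out([
  [0,0,0,0,0],
  [0,0,0,0,0],
  [0,0,0,0,0],
  [0,0,0,0,0],
  [0,0,0,0,0],
  [0,0,0,0,0],
  [0,0,0,0,0],
  [0,0,0,0,0],
])

```text
t: 14.68
eef_pos: [595.0, 156.0, 115.0]
tcp_rot: [3.141, -0.0, 1.604]
ft_force: [-2.2, 4.2, 12.7]
opening: 0.007
grip_force: 6.3
```

```bash
python3 - <<'E'
from bub import *
s=env.state(); print(s["t"],s["ft_force"])
p=bub("scene"); c=p[200:222,260:300].astype(int); hsv=cv2.cvtColor(p,cv2.COLOR_RGB2HSV)[200:222,260:300].astype(int)
for n,m in [("white",(hsv[...,1]<110)&(c.sum(2)>380)),("dark",(hsv[...,2]<90))]:
    v,u=np.nonzero(m); print(n,[(a+260,b+200) for a,b in zip(u,v)])
E
```

```text
14.675 [-2.150726    4.22934151 12.69627981]
scene vial 61.7 77.6 [(np.int32(12), np.float64(-7.3))]
white [(np.int64(263), np.int64(200)), (np.int64(264), np.int64(200)), (np.int64(265), np.int64(200)), (np.int64(266), np.int64(200)), (np.int64(267), np.int64(200)), (np.int64(268), np.int64(200)), (np.int64(269), np.int64(200)), (np.int64(270), np.int64(200)), (np.int64(271), np.int64(200)), (np.int64(272), np.int64(200)), (np.int64(273), np.int64(200)), (np.int64(274), np.int64(200)), (np.int64(275), np.int64(200)), (np.int64(276), np.int64(200)), (np.int64(277), np.int64(200)), (np.int64(278), np.int64(200)), (np.int64(279), np.int64(200)), (np.int64(280), np.int64(200)), (np.int64(281), np.int64(200)), (np.int64(260), np.int64(201)), (np.int64(261), np.int64(201)), (np.int64(262), np.int64(201)), (np.int64(263), np.int64(201)), (np.int64(264), np.int64(201)), (np.int64(265), np.int64(201)), (np.int64(266), np.int64(201)), (np.int64(267), np.int64(201)), (np.int64(268), np.int64(201)), (np.int64(269), np.int64(201)), (np.int64(270), np.int64(201)), (np.int64(271), np.int64(201)), 
[... 16969 characters left out ...]
.int64(277), np.int64(220)), (np.int64(278), np.int64(220)), (np.int64(279), np.int64(220)), (np.int64(280), np.int64(220)), (np.int64(281), np.int64(220)), (np.int64(260), np.int64(221)), (np.int64(261), np.int64(221)), (np.int64(262), np.int64(221)), (np.int64(263), np.int64(221)), (np.int64(264), np.int64(221)), (np.int64(265), np.int64(221)), (np.int64(268), np.int64(221)), (np.int64(269), np.int64(221)), (np.int64(270), np.int64(221)), (np.int64(271), np.int64(221)), (np.int64(272), np.int64(221)), (np.int64(273), np.int64(221)), (np.int64(274), np.int64(221)), (np.int64(275), np.int64(221)), (np.int64(276), np.int64(221)), (np.int64(277), np.int64(221)), (np.int64(278), np.int64(221))]
```

Settled at about -7 mm, so I need roughly 0.52 rad (30 degrees) more clockwise.

Emit:
carry_out([
  [0,0,-0.033,0,0],
  [0,0,-0.033,0,0.4],
  [0.03,-0.05,-0.033,0,0.75],
  [0.0605,-0.0996,-0.033,0,0.75],
  [0.0605,-0.0996,-0.033,0,0.75],
  [0.0605,-0.0996,-0.033,0,0.75],
  [0.0605,-0.0996,0,0,0.75],
  [0.0605,-0.0996,0.026,0,0.75],
  [0.0605,-0.0996,0.026,0,0.75],
  [0.0605,-0.0996,0.026,0,0],
  [0.0605,-0.0996,0.026,0,0],
  [0.0605,-0.0996,0.026,0,0],
  [0.0605,-0.0996,0.026,0,0],
  [0.0605,-0.0996,0.026,0,0],
  [0.0605,-0.0996,0.026,6,0],
  [0.0605,-0.0996,0.026,12,0],
  [0.0605,-0.0996,0.026,18,0],
  [0.0605,-0.0996,0.026,24,0],
  [0.0605,-0.0996,0.026,30,0],
  [0.0605,-0.0996,0.026,30,0],
])

```text
t: 17.23
eef_pos: [494.1, 213.5, 89.5]
tcp_rot: [3.14, -0.002, 1.079]
ft_force: [-2.1, 1.8, 15.0]
opening: 0.419
grip_force: 30.0
```

Emit:
carry_out([
  [0,0,0,30,0.75],
  [0,0,0,0,0.75],
  [0,0,0,0,0.75],
  [0,0,0,0,0.75],
  [0,0,-0.058,0,0.75],
  [0,0,-0.058,0,0.4],
  [-0.001,0.058,-0.058,-10,0],
  [-0.0026,0.1165,-0.058,-20,0],
  [-0.0026,0.1165,-0.058,-30,0],
  [-0.0026,0.1165,-0.058,-30,0],
  [-0.0026,0.1165,-0.058,-30,0],
  [-0.0026,0.1165,-0.04,-30,0],
  [-0.0026,0.1165,-0.036,-30,0],
  [-0.0026,0.1165,-0.034,-30,0],
  [-0.0026,0.1165,-0.032,-30,0],
  [-0.0026,0.1165,-0.031,-30,0],
  [-0.0026,0.1165,-0.031,-30,0],
])

```text
t: 19.35
eef_pos: [595.0, 156.0, 119.4]
tcp_rot: [3.141, -0.0, 1.604]
ft_force: [-0.8, 1.1, 3.2]
opening: 0.003
grip_force: 1.5
```

Row 1 of that call had a slip of mine: a stray 30-degree turn while the fingers were opening, which may have moved the knob by up to about 10 degrees. The bubble reading will show it. Continuing the press.

Emit:
carry_out([
  [0,0,0.001,0,0],
  [0,0,0.002,0,0],
  [0,0,0.003,0,0],
  [0,0,0.003,0,0],
  [0,0,0.003,0,0],
  [0,0,0.003,0,0],
])

```text
t: 20.1
eef_pos: [595.1, 156.0, 116.5]
tcp_rot: [3.141, -0.0, 1.604]
ft_force: [-1.4, 3.5, 7.1]
opening: 0.003
grip_force: 3.5
```

Emit:
carry_out([
  [0,0,0.0005,0,0],
  [0,0,0.001,0,0],
  [0,0,0.001,0,0],
  [0,0,0.001,0,0],
  [0,0,0.001,0,0],
  [0,0,0.001,0,0],
  [0,0,0.001,0,0],
  [0,0,0.001,0,0],
  [0,0,0.001,0,0],
  [0,0,0.001,0,0],
  [0,0,0.001,0,0],
  [0,0,0.001,0,0],
  [0,0,0.001,0,0],
  [0,0,0.001,0,0],
  [0,0,0.001,0,0],
])

```text
t: 21.98
eef_pos: [595.1, 156.1, 116.2]
tcp_rot: [3.14, -0.0, 1.604]
ft_force: [-3.7, 3.5, 13.8]
opening: 0.002
grip_force: 6.8
```

```bash
python3 - <<'E'
from bub import *
s=env.state(); print(s["t"],s["eef_pos"],s["ft_force"])
p=bub("scene")[:,:,::-1]; cv2.imwrite("pics/scene5c.png",cv2.resize(p[165:230,235:320],None,fx=9,fy=9,interpolation=cv2.INTER_CUBIC))
E
```

```text
21.975 [595.07965838 156.09455068 116.18743504] [-3.72792653  3.52480944 13.82163295]
scene vial 61.1 77.4 [(np.int32(12), np.float64(-3.8)), (np.int32(4), np.float64(24.5))]
```

View pics/scene5c.png

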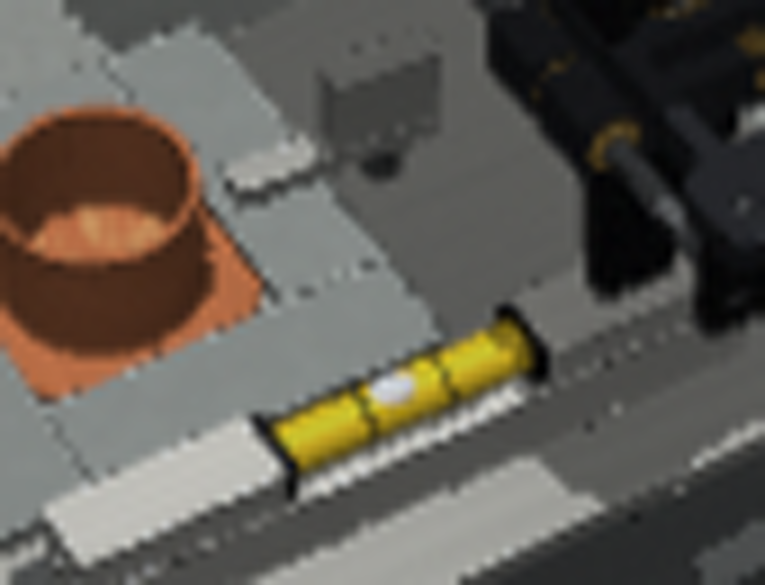

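The bubble at (393,388) now lies between the lines at (365,408) and (443,375), about -3.7 mm from centre. That margin is too thin, and the turn gave only about half its nominal effect. The turnbutton is still across the frame. One more turn of 26 degrees.

Emit:
carry_out([
  [0,0,-0.033,0,0],
  [0,0,-0.033,0,0.4],
  [0.03,-0.05,-0.033,0,0.75],
  [0.0605,-0.0996,-0.033,0,0.75],
  [0.0605,-0.0996,-0.033,0,0.75],
  [0.0605,-0.0996,-0.033,0,0.75],
  [0.0605,-0.0996,0,0,0.75],
  [0.0605,-0.0996,0.026,0,0.75],
  [0.0605,-0.0996,0.026,0,0.75],
  [0.0605,-0.0996,0.026,0,0],
  [0.0605,-0.0996,0.026,0,0],
  [0.0605,-0.0996,0.026,0,0],
  [0.0605,-0.0996,0.026,0,0],
  [0.0605,-0.0996,0.026,0,0],
  [0.0605,-0.0996,0.026,6,0],
  [0.0605,-0.0996,0.026,12,0],
  [0.0605,-0.0996,0.026,18,0],
  [0.0605,-0.0996,0.026,22,0],
  [0.0605,-0.0996,0.026,26,0],
  [0.0605,-0.0996,0.026,26,0],
])

```text
t: 24.52
eef_pos: [494.2, 213.8, 90.7]
tcp_rot: [3.139, -0.003, 1.15]
ft_force: [-1.9, 4.6, 17.6]
opening: 0.418
grip_force: 30.0
```

Emit:
carry_out([
  [0,0,0,0,0.75],
  [0,0,0,0,0.75],
  [0,0,0,0,0.75],
  [0,0,0,0,0.75],
  [0,0,-0.058,0,0.75],
  [0,0,-0.058,0,0.4],
  [-0.005,0.058,-0.058,-10,0],
  [-0.0107,0.116,-0.058,-20,0],
  [-0.0107,0.116,-0.058,-26,0],
  [-0.0107,0.116,-0.058,-26,0],
  [-0.0107,0.116,-0.058,-26,0],
  [-0.0107,0.116,-0.04,-26,0],
  [-0.0107,0.116,-0.036,-26,0],
  [-0.0107,0.116,-0.034,-26,0],
  [-0.0107,0.116,-0.032,-26,0],
  [-0.0107,0.116,-0.03,-26,0],
  [-0.0107,0.116,-0.028,-26,0],
  [-0.0107,0.116,-0.028,-26,0],
])

```text
t: 26.78
eef_pos: [595.0, 156.2, 117.8]
tcp_rot: [3.14, -0.0, 1.604]
ft_force: [-2.4, 3.2, 7.3]
opening: 0.004
grip_force: 3.9
```

Flush contact now comes slightly higher. Pressing a little more and letting the bubble settle.

Emit:
carry_out([
  [0,0,0.0005,0,0],
  [0,0,0.001,0,0],
  [0,0,0.001,0,0],
  [0,0,0.001,0,0],
  [0,0,0.001,0,0],
  [0,0,0.001,0,0],
  [0,0,0.001,0,0],
  [0,0,0.001,0,0],
  [0,0,0.001,0,0],
  [0,0,0.001,0,0],
  [0,0,0.001,0,0],
  [0,0,0.001,0,0],
  [0,0,0.001,0,0],
  [0,0,0.001,0,0],
  [0,0,0.001,0,0],
  [0,0,0.001,0,0],
])

```text
t: 28.78
eef_pos: [595.1, 156.2, 117.4]
tcp_rot: [3.14, -0.0, 1.604]
ft_force: [-4.0, 3.0, 14.3]
opening: 0.008
grip_force: 7.1
```

```bash
python3 - <<'E'
from bub import *
s=env.state(); print(s["t"],s["eef_pos"],s["ft_force"])
p=bub("scene")[:,:,::-1]; cv2.imwrite("pics/scene6c.png",cv2.resize(p[165:230,235:320],None,fx=9,fy=9,interpolation=cv2.INTER_CUBIC))
E
```

```text
28.775 [595.07100332 156.23908358 117.42614046] [-3.98121612  3.03061137 14.32872846]
scene vial 61.4 78.2 [(np.int32(12), np.float64(-0.7)), (np.int32(6), np.float64(-15.2))]
```

View pics/scene6c.png

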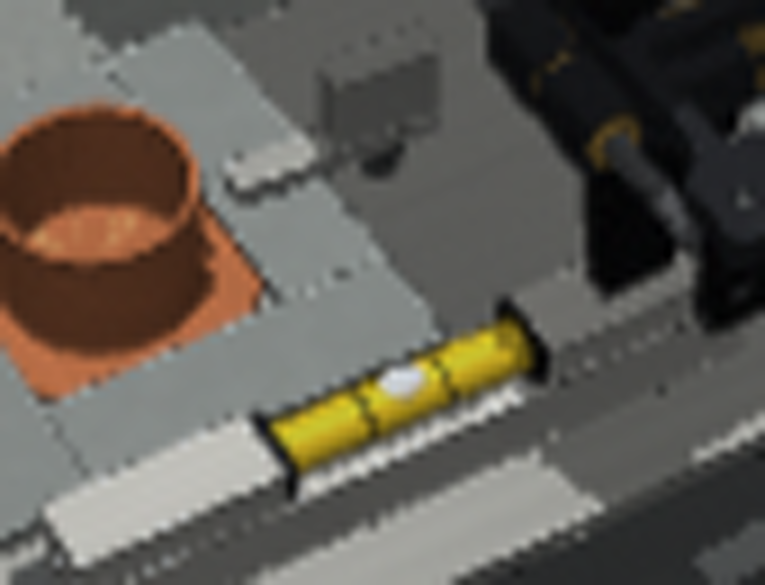

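The bubble at (404,381) is now midway between the lines at (365,408) and (443,375), reading about -0.7 mm. The level is flush with about 14 N pressing, and the turnbutton is across the frame. Handing in.

```bash
python3 -c "
from cell import env
print(env.job_done())"
```

```text
the job is handed in; nothing more can be done
None
```

I handed the job in at about 29 s with the turnbutton across the frame and the fingers pressing the level flush at about 14 N; the bubble read about -0.7 mm from the middle, and the judge returned no verdict.

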